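# Build the insulated pedestal for a ring transformer

### The arm

A 6-joint arm with a two-finger parallel gripper is mounted at the origin on a cart in front of the work surface, level with it; the furniture and walls round the work are solid. World frame = base frame: x ahead of the robot, y to its left, z up, the work surface at z = 0. Lengths are in m, angles in rad, forces in N, time in s.
With the tool pointing down it reaches from about 0.375 to 0.75 m from the base axis. Payload 9 kg.
Tool frame: the origin (TCP) lies on the centre line of the jaws, within the pads' length; the fingertips stand bot.nose_length ahead of it and the grasp point (between the pads) lies 5 mm behind it (bot.nose_length is the distance from the TCP to the fingertips, in m); z points along the fingers, y is the line along which they close (so a half turn about z gives the same grasp; the last joint's range is limited). The gripper opens to 85 mm and grips with 20 to 120 N. Pads are 22 mm wide; open, the fingers measure 114 mm over their backs; the gripper's body (76 mm by 85 mm) begins 54 mm behind the grasp point. The pads swing forward as they close: fully open they stand 13 mm farther back than shut.
Start: joints at [-1.319, 0.104, 0.097, 1.564, 0, 1.353], TCP at [0.272, -0.535, 0.245] pointing down, gripper open.
Joint ranges: [-2.99, 2.99], [-0.84, 1.86], [-1.1, 1.16], [-1.84, 2.11], [-1.51, 1.56], [-3.14, 3.14]. Speed limits (rad/s): [2.22, 2.22, 2.57, 3.14, 3.14, 3.14].

### API

Orientations are given as a unit quaternion [x, y, z, w].
In Python, from rig import bot gives the robot as it stands.
- The arm moves only by the tool move_arm, never from a script. Its argument "rows" is text: rows parted by semicolons, each of 5 numbers parted by spaces: the finger opening in mm, from 0 to 85.4, then the shift along the tool's x, y, z in units of 40 mm (1.0 is 40 mm), then the turn about the tool's z in units of 5 degrees (1.0 is 5 degrees). In form: grip tx ty tz twist; .... A call has 1 to 10 rows; each row is the pose to reach, as a shift and turn from the pose commanded when the call began, along the tool's axes at that moment; what a row does not reach only later rows make up. A row lasts 1/10 s, in which the tool goes at most 50 mm and 8.59 degrees, less where a joint would pass 70% of its speed; a pose out of reach is approached as far as the arm can. A call with a gripper value outside its range is refused whole. The fingers move at their own pace and stop on an object; "grip_force" is the grip in N (left out, the last holds). Time passes only in rows, so rows that repeat a pose let the fingers close. It gives the time, the measured TCP pose, the force, the opening and the grip force at its end, in the units of the state.
- bot.read_state(): the state, without advancing time (a new reading comes with each control period).
- bot.capture(name): name is "scene" or "top" or "wrist"; returns a dict with "image" (384x512x3 uint8, red, green, blue), "fovy" (degrees; the focal length in pixels is half the picture's height over the tangent of half this angle, whatever the lens; pixels are square), "cx", "cy" (the principal point, pixels), "world_to_cam" (4x4, takes a point from world to camera coordinates). Camera axes: x right, y up, looking along -z (the intrinsics and any distortion apply to the point x, -y, -z); pixel columns grow to the right and rows downward; lengths in m; the calibration is good to about 2 mm. A picture is of the moment at which its call begins. There is no depth.
- bot.sign_off(): hands the job in; it is judged then, once.
The state is a dict: "time_s": time; "joints": joint angles; "qd": joint speeds; "tau": joint torques, N m; "tcp_pos": TCP position; "eef_rot": TCP orientation; "ft_force": force on the tool from outside, world axes, zero at the start; "ft_torque": the same for the moment, N m; "grip_width": opening from 0.0 (shut) to 1.0 (fully open); "grip_force": force on a finger pad.
Only numpy, scipy, OpenCV 4.12 (cv2) and the standard library are available. Lean on these libraries where they do the work, as an engineer would, in place of code of your own. Each camera call takes 0.05 s, during which the arm holds its last target. There are 200 camera calls.

### The job

Build the transformer's pedestal on the middle of the blue base plate, from the bottom up: first the wide steel channel, flanges down, then the red insulating board, then the narrow steel channel, flanges down, and last the black ring transformer standing upright on top. Everything shall be centred over the plate and lie along its long side, neatly in line, and be left standing by itself; leave the multimeter and the tape roll where they are.

Things in the scene. Friction and masses are not known exactly. Their poses are not given: they have to be found in the camera images.
- base_plate: flat blue-painted steel plate, fixed to the bench, 90 x 150 x 10 mm (x, y, z), small cap screws at its corners that are flush to 1 mm. Origin: centre of its underside, on the bench; z up, y along its 150 mm side. Its flat top is 10 mm above the origin.
- wide_channel: grey steel U-channel with two small oval slots in its top, the wider of the two, lying flanges down like a bridge: 54 mm wide (x), 120 mm long (y), 17 mm high, flat top, walls 2 mm, 0.11 kg. Origin: centre of its underside (level with the flange edges); z up, y along its length. Grip across the 54 mm width; it can be squeezed with 20 N.
- insulating_board: red laminate board, 46 mm wide (x), 120 mm long (y), 14 mm thick, solid and flat, two small dark-rimmed brass dots on top, 0.12 kg. Origin: centre of its underside; z up, y along its length. Grip across the 46 mm width.
- narrow_channel: grey steel U-channel with two small oval slots in its top, the narrower of the two, lying flanges down: 38 mm wide (x), 120 mm long (y), 17 mm high, flat top, walls 2 mm, 0.11 kg. Origin: centre of its underside (level with the flange edges); z up, y along its length. Grip across the 38 mm width.
- ring_transformer: black ring current transformer standing upright on its flat foot, an arch with a round hole through it along x and two brass screws on top: 32 mm thick (x), 76 mm wide (y), 74 mm high (solid body to 68 mm), 0.26 kg. Origin: centre of the underside of its foot; z up, y along its 76 mm width. Grip across the 32 mm thickness, about 50 mm above its foot. It may stand either way round.
- multimeter: orange and black multimeter lying on its back, 148 (x) x 74 (y) x 46 mm, loose; a bystander, not to be moved. Origin: centre of its underside.
- tape_roll: roll of cream masking tape lying flat, 100 mm across, 25 mm high, loose; a bystander, not to be moved. Origin: centre of its underside.
Mind the look-alikes: they are no part of the job. Of the things like the ring_transformer, leave any that is orange or pink; of the rest the larger one is meant.

How it is judged:
At the end, for the whole second after the job is handed in: On the plate, bottom up: wide channel, board, narrow channel, transformer; each resting on the one below (height within 5 mm), within 15 mm of the plate's centre, 12 mm of the piece below, 0.17 rad of the plate's long side, upright, at rest. Multimeter and tape moved under 20 mm (z of wide_channel in the frame of base_plate between 0.005 and 0.015 m and horizontal distance between each of wide_channel, insulating_board, narrow_channel, ring_transformer and base_plate below 0.015 m and angle between each of wide_channel, insulating_board, narrow_channel, ring_transformer's own z axis and vertical below 0.1 rad and angle between the y axis of each of wide_channel, insulating_board, narrow_channel, ring_transformer and the y axis of base_plate, either way round below 0.17 rad and linear speed of each of wide_channel, insulating_board, narrow_channel, ring_transformer below 0.01 m/s and angular speed of each of wide_channel, insulating_board, narrow_channel, ring_transformer below 0.1 rad/s and z of insulating_board in the frame of base_plate between 0.022 and 0.032 m and horizontal distance between insulating_board and wide_channel below 0.012 m and z of narrow_channel in the frame of base_plate between 0.036 and 0.046 m and horizontal distance between narrow_channel and insulating_board below 0.012 m and z of ring_transformer in the frame of base_plate between 0.053 and 0.063 m and horizontal distance between ring_transformer and narrow_channel below 0.012 m); the robot touches nothing.
It fails at once if the multimeter is pushed more than 20 mm (distance of multimeter from where it was at the start of the episode above 0.02 m).
It fails at once if the tape roll is pushed more than 20 mm (distance of tape_roll from where it was at the start of the episode above 0.02 m).
It also fails if it takes over 128 s, if anything falls off the work surface, if the arm or the gripper's body presses on something with over 40 N, if the wrist force passes 120 N, or if a joint passes its speed limit or range.

## Working session

There is one attempt and no reset: what is moved stays moved. The work goes in short steps, Python scripts to look and compute and a tool call to move; the robot and the scene stay as the last step left them, time stands still between calls to the robot, and variables do not carry over. Pictures are saved under pics/ and viewed, at most 14 in all, crops included, and the job is handed in when it is done.

Besides the shell and the picture viewer there is one more tool, called after "Call:" as name(argument=value, ...) on one line, values as JSON. move_arm: Moves the arm, as the interface text tells. Its arguments: {"type":"object","properties":{"rows":{"type":"string"},"grip_force":{"type":"number"}},"required":["rows"]}

```bash
mkdir -p pics; ls; python3 - <<'E'
from rig import bot
import cv2
for n in ("scene","top"):
    c=bot.capture(n); cv2.imwrite(f"pics/{n}0.png",cv2.resize(c["image"][:,:,::-1],(800,600),interpolation=cv2.INTER_CUBIC))
    print(n,{k:v for k,v in c.items() if k!="image"})
print(bot.read_state(),bot.nose_length)
E
```

```text
pics
scene {'fovy': 45.83053587745661, 'cx': 270.31588427371025, 'cy': 191.7576793214246, 'world_to_cam': array([[-0.52371145, -0.85188576,  0.00411987,  0.29255003],
       [ 0.41761772, -0.25251654,  0.87282921, -0.24488799],
       [-0.74251044,  0.45883118,  0.48800839, -0.87968369],
       [ 0.        ,  0.        ,  0.        ,  1.        ]])}
top {'fovy': 43.711256835400036, 'cx': 252.54521278746242, 'cy': 194.8865787026705, 'world_to_cam': array([[ 0.01405755, -0.99983629, -0.0113916 ,  0.03620605],
       [ 0.99049605,  0.01236551,  0.13698422, -0.51514368],
       [-0.13682093, -0.01320899,  0.99050773, -1.53791263],
       [ 0.        ,  0.        ,  0.        ,  1.        ]])}
{'time_s': 0.1, 'joints': array([-1.31870094e+00,  1.04628095e-01,  9.65763384e-02,  1.56390572e+00,
       -8.35972420e-06,  1.35312037e+00]), 'qd': array([-0.00027665, -0.00140458,  0.00239506, -0.00191878, -0.00100726,
       -0.00045347]), 'tau': array([ 6.41085848e-03, -5.58208537e+01,  5.04719567e+01,  1.30827774e-02,
       -2.68123140e-04,  2.54503490e-06]), 'tcp_pos': array([ 0.27155879, -0.53472232,  0.24462293]), 'eef_rot': array([ 9.72540791e-01,  2.32731760e-01, -1.41702584e-05, -5.80415912e-04]), 'ft_force': array([ 0.18302847, -0.19222691,  0.74353922]), 'ft_torque': array([-0.02200566,  0.0159974 , -0.02871372]), 'grip_force': 0.0, 'grip_width': 1.0028490011073345} 0.014
```

View pics/top0.png

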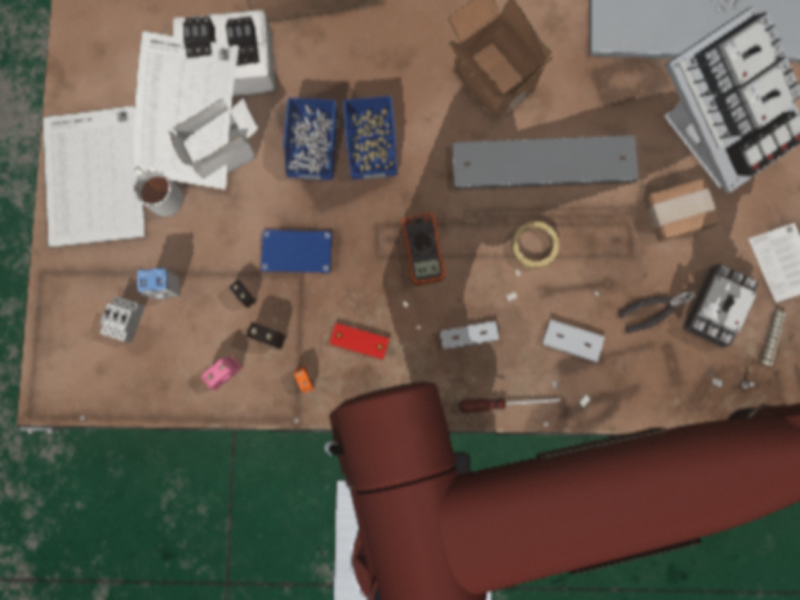

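View pics/scene0.png

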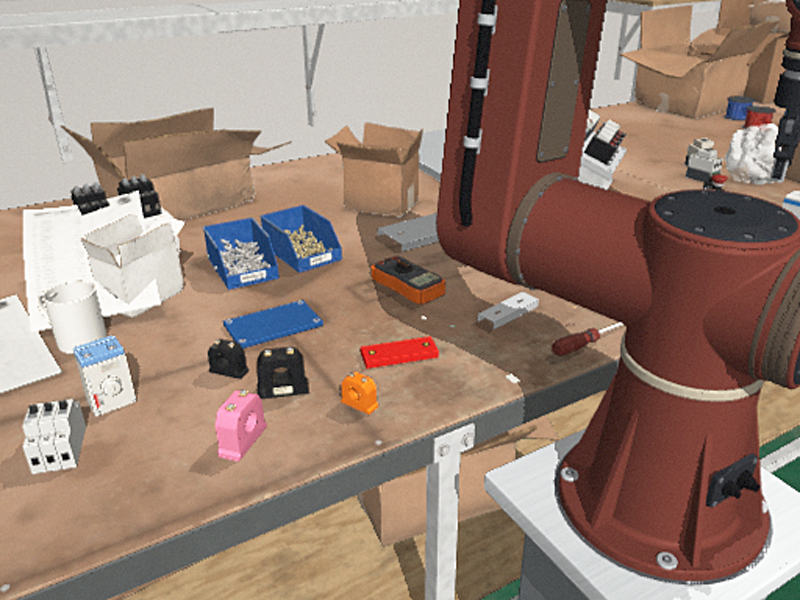

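The top view (800 px wide) shows the blue plate at (297,251), the red board at (360,341), channels at (469,333) and (574,340), the multimeter at (423,248) and the tape at (536,243). Candidates for the ring transformer are black (243,293), black (266,335), pink (220,373) and orange (304,380). The black one at (266,335) looks larger than the one at (243,293), so it is probably the one meant. I'll confirm this in an enlarged crop, along with the channel widths.

```bash
cat > h.py <<'E'
import numpy as np, cv2
from rig import bot
def pix2w(c,uv,z):
    f=192/np.tan(np.radians(c["fovy"])/2); T=c["world_to_cam"]; R,t=T[:3,:3],T[:3,3]
    out=[]
    for u,v in uv:
        d=R.T@np.array([(u-c["cx"])/f,-(v-c["cy"])/f,-1]); o=-R.T@t
        out.append((o+d*(z-o[2])/d[2])[:2])
    return np.array(out)
def w2pix(c,P):
    f=192/np.tan(np.radians(c["fovy"])/2); T=c["world_to_cam"]
    q=np.atleast_2d(P)@T[:3,:3].T+T[:3,3]
    return np.c_[c["cx"]-f*q[:,0]/q[:,2], c["cy"]+f*q[:,1]/q[:,2]]
def crop(img,x0,y0,w,h,s,name):
    cv2.imwrite(name,cv2.resize(img[y0:y0+h,x0:x0+w,::-1],None,fx=s,fy=s,interpolation=cv2.INTER_CUBIC))
E
python3 - <<'E'
from h import *
c=bot.capture("top"); im=c["image"]
crop(im,140,135,260,120,3,"pics/topcrop.png")
for p in [(297,251),(469,333),(574,340),(360,341),(266,335),(423,248),(536,243)]:
    print(p,pix2w(c,[np.array(p)/1.5625],0.015).round(3))
E
```

```text
(297, 251) [[0.631 0.255]]
(469, 333) [[ 0.459 -0.115]]
(574, 340) [[ 0.447 -0.337]]
(360, 341) [[0.439 0.116]]
(266, 335) [[0.449 0.316]]
(423, 248) [[ 0.641 -0.016]]
(536, 243) [[ 0.655 -0.259]]
```

View pics/topcrop.png

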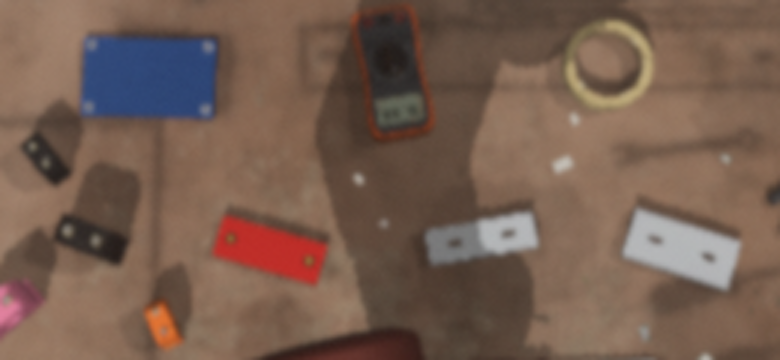

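Crop: the larger black ring transformer has its screws at (68,230) and (96,240), and it is clearly bigger than the black one at (45,158), so it is the one meant. The right-hand channel (621–742) is the wide one and the left-hand one (425–539) is the narrow one. I'll measure them all from their corners.

```bash
python3 - <<'E'
from h import *
c=bot.capture("top")
Q={"plate":([(84,37),(218,38),(217,117),(82,117)],.010),
"wide":([(637,204),(742,238),(727,290),(621,256)],.017),
"narrow":([(425,229),(534,211),(539,246),(429,265)],.017),
"board":([(223,211),(329,243),(317,285),(212,254)],.014)}
for n,(p,z) in Q.items():
    w=pix2w(c,np.array(p)/3+[140,135],z); L=(w[1]+w[2]-w[0]-w[3])/2; W=(w[0]+w[1]-w[2]-w[3])/2
    print(n,w.mean(0).round(4),"L",np.hypot(*L).round(3),"W",np.hypot(*W).round(3),"long-axis dir from -y, deg",np.degrees(np.arctan2(L[0],-L[1])).round(1))
w=pix2w(c,np.array([(68,230),(96,240)])/3+[140,135],.071); L=w[1]-w[0]
print("tr",w.mean(0).round(4),np.hypot(*L),np.degrees(np.arctan2(L[0],-L[1])))
s=bot.read_state(); from scipy.spatial.transform import Rotation as R
print(R.from_quat(s["eef_rot"]).as_matrix().round(3))
E
```

```text
plate [0.6322 0.2562] L 0.152 W 0.091 long-axis dir from -y, deg 0.4
wide [ 0.4473 -0.3357] L 0.12 W 0.06 long-axis dir from -y, deg -17.4
narrow [ 0.4546 -0.1164] L 0.122 W 0.04 long-axis dir from -y, deg 10.4
board [0.4403 0.1168] L 0.122 W 0.049 long-axis dir from -y, deg -15.9
tr [0.4467 0.3146] 0.03206875787274599 -18.785373515279375
[[ 0.892  0.453 -0.   ]
 [ 0.453 -0.892  0.001]
 [ 0.    -0.001 -1.   ]]
```

```bash
cat >> h.py <<'E'
from scipy.spatial.transform import Rotation as R
def go(x,y,z,a):
    "units to bring the TCP to x,y,z with the tool's closing axis heading a deg from world +x"
    s=bot.read_state(); M=R.from_quat(s["eef_rot"]).as_matrix()
    d=M.T@(np.array([x,y,z])-s["tcp_pos"]); h=np.degrees(np.arctan2(M[1,1],M[0,1]))
    tw=-((a-h+180)%360-180)
    print("units",(d/.04).round(3),"twist",round(tw/5,3),"| pos",s["tcp_pos"].round(4),"heading",round(h,2),"tilt z",M[:,2].round(3),"t",s["time_s"],"F",s["ft_force"].round(1),"grip",round(s["grip_width"]*85.4,1),round(s["grip_force"],1),"rows",np.linalg.norm(d)/.05,abs(tw)/8.59)
E
python3 -c "
from h import *
go(.447,-.336,.16,-17.4)"
```

```text
units [ 6.16  -2.445  2.124] twist -9.137 | pos [ 0.2716 -0.5348  0.2448] heading -63.08 tilt z [-0.     0.001 -1.   ] t 0.2 F [-0.4 -0.6  0.5] grip 85.5 0.0 rows 5.567805775860216 5.318201291473046
```

Call:
move_arm(rows="80 6.16 -2.445 2.124 -9.14;80 6.16 -2.445 2.124 -9.14;80 6.16 -2.445 2.124 -9.14;80 6.16 -2.445 2.124 -9.14;80 6.16 -2.445 2.124 -9.14;80 6.16 -2.445 2.124 -9.14;80 6.16 -2.445 2.124 -9.14;80 6.16 -2.445 2.124 -9.14;80 6.16 -2.445 2.124 -9.14;80 6.16 -2.445 2.124 -9.14")

```text
time_s: 1.2
tcp_pos: [0.4466, -0.3374, 0.1608]
eef_rot: [0.806, 0.591, -0.0, 0.0]
ft_force: [-0.2, 0.3, 0.5]
grip_width: 0.936
grip_force: 0.0
```

```bash
python3 - <<'E'
from h import *
go(.447,-.336,.018,-17.4)
c=bot.capture("wrist"); crop(c["image"],0,0,512,384,1.5,"pics/w1.png")
# predicted corners of wide top
a=np.radians(-17.4); X=np.array([np.cos(a),np.sin(a)]); Y=np.array([-X[1],X[0]])
P=[np.r_[np.array([.447,-.336])+sx*.027*X+sy*.06*Y,.017] for sx,sy in((1,1),(1,-1),(-1,-1),(-1,1))]
print((w2pix(c,P)*1.5).round(0), c["world_to_cam"].round(3).tolist())
E
```

```text
units [ 4.000e-02 -3.000e-03  3.571e+00] twist -0.021 | pos [ 0.4466 -0.3374  0.1608] heading -17.5 tilt z [ 0.    -0.001 -1.   ] t 1.2 F [-0.2  0.3  0.5] grip 79.9 0.0 rows 2.857048473234585 0.011943181015309912
[[428. 181.]
 [424. 349.]
 [350. 349.]
 [346. 181.]] [[0.954, -0.3, 0.0, -0.527], [0.289, 0.918, -0.273, 0.193], [0.082, 0.261, 0.962, -0.246], [0.0, 0.0, 0.0, 1.0]]
```

View pics/w1.png

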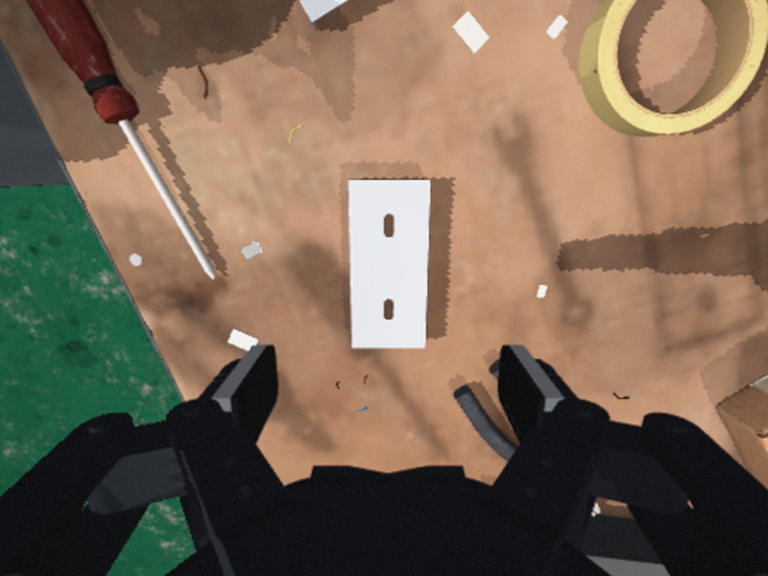

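The wrist view shows the wide channel's corners at (349,180), (430,180), (425,348) and (352,348). They match the prediction within about 3 px. I'll descend and grip.

Call:
move_arm(rows="76 0.04 0.02 1 0;76 0.04 0.02 2 0;76 0.04 0.02 2.8 0;76 0.04 0.02 3.2 0;76 0.04 0.02 3.5 0;76 0.04 0.02 3.57 0;76 0.04 0.02 3.57 0", grip_force=20)

```text
time_s: 1.95
tcp_pos: [0.4487, -0.3357, 0.0185]
eef_rot: [0.806, 0.592, 0.0, 0.001]
ft_force: [0.5, -0.0, 0.5]
grip_width: 0.891
grip_force: 0.0
```

Call:
move_arm(rows="50 0 0 0 0;50 0 0 0 0;50 0 0 0 0;50 0 0 0 0;50 0 0 0 0;50 0 0 0 0;50 0 0 0 0;50 0 0 0 0", grip_force=20)

```text
time_s: 2.75
tcp_pos: [0.449, -0.3358, 0.0191]
eef_rot: [0.806, 0.592, 0.0, 0.001]
ft_force: [-1.5, 0.7, 7.5]
grip_width: 0.63
grip_force: 21.0
```

Call:
move_arm(rows="50 0 0 -0.3 0;50 0 0 -1.2 0;50 0 0 -2.2 0;50 0 0 -3.2 0;50 0 0 -3.2 0")

```text
time_s: 3.25
tcp_pos: [0.4504, -0.3374, 0.1529]
eef_rot: [0.806, 0.592, 0.0, 0.005]
ft_force: [1.5, -0.7, -0.5]
grip_width: 0.629
grip_force: 22.2
```

```bash
python3 -c "
from h import *
go(.632,.256,.147,0)"
```

```text
units [15.514 -0.098  0.063] twist -3.474 | pos [ 0.4504 -0.3374  0.1529] heading -17.37 tilt z [ 0.006 -0.008 -1.   ] t 3.25 F [ 1.5 -0.7 -0.5] grip 53.7 22.2 rows 12.411203958319167 2.0221537962422285
```

Call:
move_arm(rows="50 0.3 0 0 -0.1;50 1 0 0 -0.3;50 1.9 0 0 -0.6;50 2.8 0 0 -0.9;50 3.7 0 0 -1.2;50 4.6 0 0 -1.4;50 5.5 0 0 -1.6;50 6.4 0 0 -1.8;50 7.3 0 0 -1.9;50 8 0 0 -2")

```text
time_s: 4.25
tcp_pos: [0.543, -0.0265, 0.1439]
eef_rot: [0.75, 0.661, -0.001, -0.001]
ft_force: [-0.1, -1.3, 0.3]
grip_width: 0.632
grip_force: 22.2
```

```bash
python3 -c "
from h import *
go(.632,.256,.147,0)"
```

```text
units [ 7.287  1.315 -0.074] twist -1.453 | pos [ 0.543  -0.0265  0.1439] heading -7.26 tilt z [-0.003  0.001 -1.   ] t 4.25 F [-0.1 -1.3  0.3] grip 54.0 22.2 rows 5.924030719709875 0.8457101467570084
```

Call:
move_arm(rows="50 0.8 0.1 0 -0.2;50 1.7 0.3 0 -0.4;50 2.6 0.5 0 -0.6;50 3.5 0.7 0 -0.8;50 4.4 0.8 0 -1;50 5.3 1 0 -1.2;50 6.2 1.1 0 -1.3;50 6.9 1.25 0 -1.4;50 7.2 1.3 0 -1.45;50 7.2 1.3 0 -1.45")

```text
time_s: 5.25
tcp_pos: [0.6313, 0.2509, 0.1439]
eef_rot: [0.707, 0.707, -0.001, -0.001]
ft_force: [0.2, -0.3, -1.2]
grip_width: 0.629
grip_force: 22.2
```

```bash
python3 - <<'E'
from h import *
go(.632,.256,.031,0)
c=bot.capture("wrist"); crop(c["image"],0,0,512,384,1.5,"pics/w2.png")
P=[(.6322+sx*.045,.2562+sy*.075,.01) for sx,sy in((1,1),(1,-1),(-1,-1),(-1,1))]
print((w2pix(c,P)*1.5).round(0))
E
```

```text
units [0.128 0.025 2.822] twist 0.001 | pos [0.6313 0.2509 0.1439] heading 0.01 tilt z [-0.003 -0.    -1.   ] t 5.25 F [ 0.2 -0.3 -1.2] grip 53.7 22.2 rows 2.2599684243378326 0.0007414868977003651
[[462. 150.]
 [451. 369.]
 [326. 369.]
 [317. 150.]]
```

View pics/w2.png

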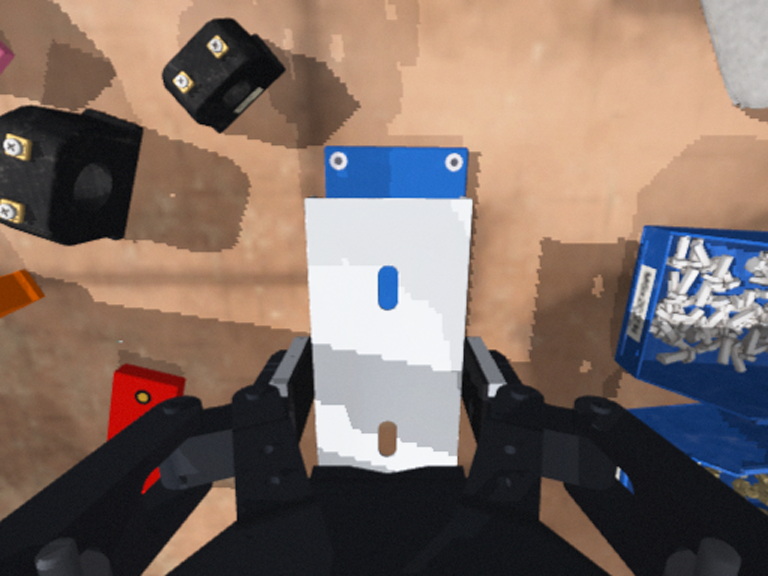

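The wrist view shows the plate's far corners at (324,147) and (468,146), about 6 px right of and 3 px above the prediction. I'll check the wrist calibration against the held channel, whose far corners are at (305,199) and (472,198).

```bash
python3 - <<'E'
from h import *
c=bot.capture("wrist")
x,y,z=bot.read_state()["tcp_pos"]
print((w2pix(c,[(x-.027,y+.06,z-.002),(x+.027,y+.06,z-.002),(x-.027,y-.06,z-.002),(x+.027,y-.06,z-.002)])*1.5).round(1), z)
print(pix2w(c,np.array([(305,199),(472,198),(311,471),(463,471)])/1.5,z-.002).round(4))
print(pix2w(c,np.array([(324,147),(468,146)])/1.5,.01).round(4))
E
```

```text
[[302.2 201.8]
 [471.9 201.8]
 [319.7 507.1]
 [454.8 507.4]] 0.14459998904076285
[[0.6056 0.3097]
 [0.6586 0.31  ]
 [0.6021 0.2061]
 [0.661  0.2062]]
[[0.5922 0.3319]
 [0.6813 0.3324]]
```

Call:
move_arm(rows="50 0.18 0.12 0.5 0;50 0.18 0.12 1.2 0;50 0.18 0.12 1.9 0;50 0.18 0.12 2.3 0;50 0.18 0.12 2.5 0;50 0.18 0.12 2.65 0;50 0.18 0.12 2.72 0;50 0.18 0.12 2.75 0;50 0.18 0.12 2.75 0")

```text
time_s: 6.25
tcp_pos: [0.6378, 0.2566, 0.0363]
eef_rot: [0.708, 0.706, 0.0, 0.0]
ft_force: [-0.1, 0.1, -0.9]
grip_width: 0.628
grip_force: 22.1
```

```bash
python3 -c "
from h import *
go(.636,.258,.029,0)"
```

```text
units [ 0.035 -0.046  0.183] twist -0.026 | pos [0.6378 0.2566 0.0363] heading -0.13 tilt z [ 0.001  0.    -1.   ] t 6.25 F [-0.1  0.1 -0.9] grip 53.6 22.1 rows 0.1536283857142974 0.015168966458994496
```

Call:
move_arm(rows="50 0.03 -0.04 0.06 0;50 0.03 -0.04 0.12 0;50 0.03 -0.04 0.16 0;50 0.03 -0.04 0.18 0;50 0.03 -0.04 0.18 0")

```text
time_s: 6.75
tcp_pos: [0.6357, 0.2578, 0.0292]
eef_rot: [0.708, 0.706, 0.0, 0.0]
ft_force: [-4.9, -1.0, 5.9]
grip_width: 0.629
grip_force: 22.9
```

Call:
move_arm(rows="64 0 0 0 0;64 0 0 0 0;64 0 0 0 0;64 0 0 0 0;64 0 0 0 0;64 0 0 -0.3 0;64 0 0 -1 0;64 0 0 -2 0;64 0 0 -3 0;64 0 0 -3 0")

```text
time_s: 7.75
tcp_pos: [0.639, 0.2584, 0.1568]
eef_rot: [0.708, 0.706, 0.004, 0.003]
ft_force: [0.5, -0.2, 1.4]
grip_width: 0.749
grip_force: 0.0
```

```bash
python3 - <<'E'
from h import *
go(.440,.117,.13,-15.9)
c=bot.capture("wrist"); crop(c["image"],0,0,512,384,1.5,"pics/w3.png")
P=[(.636+sx*.027,.258+sy*.06,.027) for sx,sy in((1,1),(1,-1),(-1,-1),(-1,1))]
print((w2pix(c,P)*1.5).round(0))
E
```

```text
units [-3.548 -4.973  0.61 ] twist 3.155 | pos [0.639  0.2584 0.1568] heading -0.13 tilt z [ 0.011  0.002 -1.   ] t 7.75 F [ 0.5 -0.2  1.4] grip 64.0 0.0 rows 4.911861519172261 1.8361480845880207
[[423. 185.]
 [419. 360.]
 [343. 361.]
 [337. 186.]]
```

View pics/w3.png

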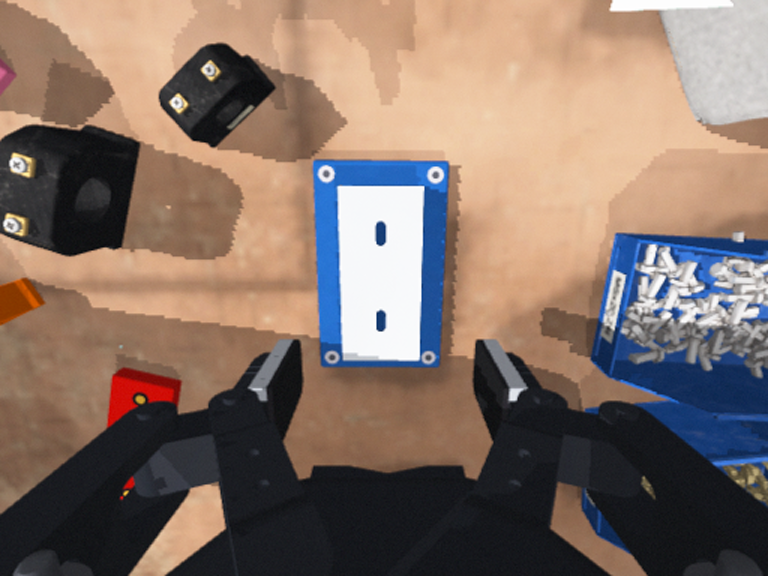

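The wide channel sits on the plate as commanded: its top runs from (337,185) to (420,361), and the plate's corners are at (313,160), (450,161), (441,367) and (321,367). I'll compute both centres, then go for the board.

```bash
python3 - <<'E'
from h import *
c=bot.capture("wrist")
print(pix2w(c,np.array([(313,160),(450,161),(441,367),(321,367)])/1.5,.01).round(4),pix2w(c,np.array([(313,160),(450,161),(441,367),(321,367)])/1.5,.01).mean(0))
print(pix2w(c,np.array([(337,185),(423,185),(420,361),(342,361)])/1.5,.027).mean(0))
E
```

```text
[[0.5913 0.3333]
 [0.6799 0.3325]
 [0.6791 0.1853]
 [0.5896 0.1857]] [0.63498174 0.25920606]
[0.63461798 0.2585372 ]
```

Call:
move_arm(rows="70 -0.7 -1 0 0.5;70 -1.4 -2 0 1.2;70 -2.1 -3 0 2;70 -2.8 -4 0 3.1;70 -3.2 -4.6 0 3.16;70 -3.55 -4.97 0 3.16;70 -3.55 -4.97 0 3.16;70 -3.55 -4.97 0 3.16")

```text
time_s: 8.65
tcp_pos: [0.4364, 0.1161, 0.1478]
eef_rot: [0.799, 0.602, -0.0, -0.0]
ft_force: [0.6, -0.5, -0.2]
grip_width: 0.82
grip_force: 0.0
```

```bash
python3 - <<'E'
from h import *
go(.440,.117,.018,-15.9)
c=bot.capture("wrist"); crop(c["image"],0,0,512,384,1.5,"pics/w4.png")
a=np.radians(-15.9); X=np.array([np.cos(a),np.sin(a)]); Y=np.array([-X[1],X[0]])
P=[np.r_[np.array([.44,.117])+sx*.023*X+sy*.06*Y,.014] for sx,sy in((1,1),(1,-1),(-1,-1),(-1,1))]
print((w2pix(c,P)*1.5).round(0))
E
```

```text
units [0.046 0.081 3.244] twist -0.016 | pos [0.4364 0.1161 0.1478] heading -15.98 tilt z [-0.  0. -1.] t 8.65 F [ 0.6 -0.5 -0.2] grip 70.1 0.0 rows 2.5964391993528313 0.009244892074755122
[[429. 181.]
 [424. 355.]
 [359. 355.]
 [356. 181.]]
```

View pics/w4.png

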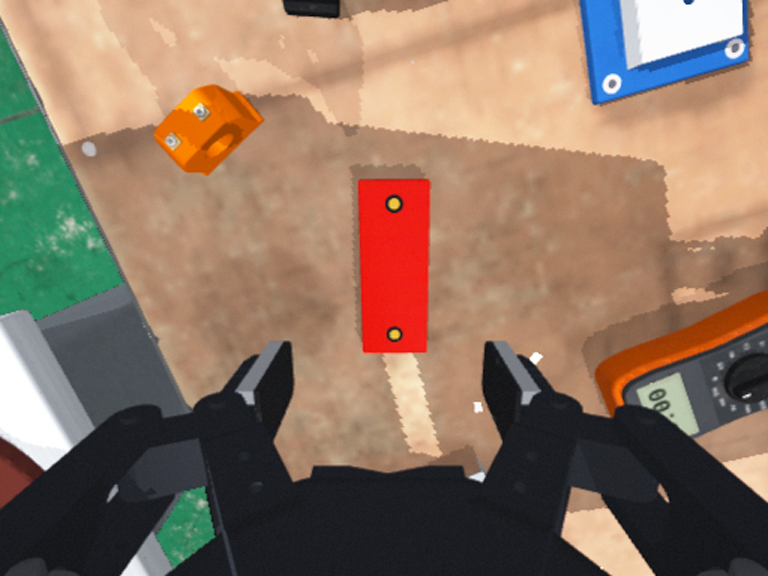

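The board's corners are at (358,180), (430,180), (427,352) and (363,352), about 1.4 mm off the prediction. I'll descend with that correction.

Call:
move_arm(rows="70 0.08 0.115 1 0;70 0.08 0.115 2 0;70 0.08 0.115 2.6 0;70 0.08 0.115 3 0;70 0.08 0.115 3.2 0;70 0.08 0.115 3.22 0;70 0.08 0.115 3.22 0", grip_force=25)

```text
time_s: 9.4
tcp_pos: [0.4424, 0.1182, 0.02]
eef_rot: [0.798, 0.602, 0.0, 0.0]
ft_force: [0.2, -0.7, 0.5]
grip_width: 0.822
grip_force: 0.0
```

Call:
move_arm(rows="40 0 0 0 0;40 0 0 0 0;40 0 0 0 0;40 0 0 0 0;40 0 0 0 0;40 0 0 0 0;40 0 0 0 0;40 0 0 0 0")

```text
time_s: 10.2
tcp_pos: [0.4427, 0.118, 0.0207]
eef_rot: [0.798, 0.602, 0.001, 0.001]
ft_force: [-1.9, -0.2, 5.8]
grip_width: 0.527
grip_force: 25.7
```

Call:
move_arm(rows="40 0 0 -0.3 0;40 0 0 -1.2 0;40 0 0 -2.2 0;40 0 0 -3.2 0;40 0 0 -3.2 0;40 0 0 -3.2 0")

```text
time_s: 10.8
tcp_pos: [0.4427, 0.1179, 0.149]
eef_rot: [0.798, 0.602, 0.001, 0.001]
ft_force: [-0.8, 0.4, -1.9]
grip_width: 0.529
grip_force: 26.3
```

```bash
python3 -c "
from h import *
go(.636,.258,.15,0)"
```

```text
units [ 4.694  3.686 -0.014] twist -3.187 | pos [0.4427 0.1179 0.149 ] heading -15.94 tilt z [ 0.003 -0.    -1.   ] t 10.8 F [-0.8  0.4 -1.9] grip 45.2 26.3 rows 4.774876435840386 1.855255710657822
```

Call:
move_arm(rows="40 0.5 0.4 0 -0.4;40 1.2 0.9 0 -0.9;40 1.9 1.5 0 -1.4;40 2.6 2.1 0 -1.9;40 3.3 2.6 0 -2.4;40 4 3.1 0 -2.9;40 4.5 3.5 0 -3.1;40 4.69 3.69 0 -3.18;40 4.69 3.69 0 -3.18;40 4.69 3.69 0 -3.18")

```text
time_s: 11.8
tcp_pos: [0.6343, 0.2575, 0.1461]
eef_rot: [0.707, 0.707, -0.001, -0.001]
ft_force: [-0.4, -0.8, -1.4]
grip_width: 0.524
grip_force: 26.3
```

```bash
python3 -c "
from h import *
go(.636,.258,.0475,0)"
```

```text
units [0.013 0.048 2.464] twist -0.009 | pos [0.6343 0.2575 0.1461] heading -0.04 tilt z [-0.002 -0.001 -1.   ] t 11.8 F [-0.4 -0.8 -1.4] grip 44.8 26.3 rows 1.9719915545804052 0.005170387534161638
```

Call:
move_arm(rows="40 0.01 0.03 0.5 0;40 0.01 0.03 1.1 0;40 0.01 0.03 1.7 0;40 0.01 0.03 2 0;40 0.01 0.03 2.2 0;40 0.01 0.03 2.25 0;40 0.01 0.03 2.25 0;40 0.01 0.03 2.25 0")

```text
time_s: 12.6
tcp_pos: [0.6372, 0.2584, 0.0588]
eef_rot: [0.707, 0.707, 0.001, 0.001]
ft_force: [0.4, 0.9, -2.0]
grip_width: 0.529
grip_force: 26.3
```

```bash
python3 -c "
from h import *
go(.636,.258,.0472,0)"
```

```text
units [-0.01  -0.031  0.291] twist -0.007 | pos [0.6372 0.2584 0.0588] heading -0.04 tilt z [ 0.002  0.    -1.   ] t 12.6 F [ 0.4  0.9 -2. ] grip 45.2 26.3 rows 0.23401294335343828 0.004195013394907917
```

Call:
move_arm(rows="40 -0.01 -0.03 0.08 0;40 -0.01 -0.03 0.15 0;40 -0.01 -0.03 0.2 0;40 -0.01 -0.03 0.24 0;40 -0.01 -0.03 0.27 0;40 -0.01 -0.03 0.29 0;40 -0.01 -0.03 0.29 0")

```text
time_s: 13.3
tcp_pos: [0.6353, 0.2579, 0.0475]
eef_rot: [0.707, 0.707, -0.0, 0.0]
ft_force: [-6.9, -1.4, 11.7]
grip_width: 0.527
grip_force: 27.4
```

Call:
move_arm(rows="58 0 0 0 0;58 0 0 0 0;58 0 0 0 0;58 0 0 0 0;58 0 0 0 0;58 0 0 -0.3 0;58 0 0 -1 0;58 0 0 -2 0;58 0 0 -2.6 0;58 0 0 -2.6 0")

```text
time_s: 14.3
tcp_pos: [0.6377, 0.2584, 0.1561]
eef_rot: [0.707, 0.707, 0.003, 0.002]
ft_force: [0.6, -0.3, 0.1]
grip_width: 0.683
grip_force: 0.0
```

```bash
python3 - <<'E'
from h import *
go(.4555,-.116,.15,10.4)
c=bot.capture("wrist"); crop(c["image"],180,60,160,210,2.8,"pics/w5.png")
P=[(.636+sx*.023,.258+sy*.06,.041) for sx,sy in((1,1),(1,-1),(-1,-1),(-1,1))]
print(((w2pix(c,P)-[180,60])*2.8).round(0))
E
```

```text
units [-9.363 -4.552  0.104] twist -2.086 | pos [0.6377 0.2584 0.1561] heading -0.03 tilt z [ 0.008  0.001 -1.   ] t 14.3 F [ 0.6 -0.3  0.1] grip 58.3 0.0 rows 8.328729198154758 1.2140544609650439
[[283. 180.]
 [275. 523.]
 [147. 523.]
 [137. 180.]]
```

View pics/w5.png

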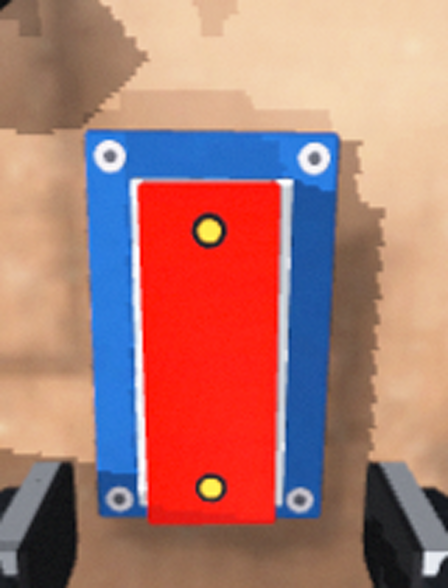

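The board lies on the channel, centred to within about 1–2 mm: corners (137,182), (281,181), (275,522) and (149,523) against predictions of (137,180) to (275,523). Next is the narrow channel.

Call:
move_arm(rows="60 -1 -0.5 0 -0.2;60 -2.1 -1 0 -0.5;60 -3.2 -1.55 0 -0.8;60 -4.3 -2.1 0 -1.1;60 -5.4 -2.6 0 -1.4;60 -6.5 -3.15 0 -1.7;60 -7.6 -3.7 0 -2;60 -8.6 -4.2 0 -2.08;60 -9.2 -4.5 0 -2.08;60 -9.36 -4.55 0 -2.08")

```text
time_s: 15.35
tcp_pos: [0.4516, -0.1184, 0.1492]
eef_rot: [0.642, 0.767, -0.0, -0.0]
ft_force: [0.1, 0.5, -0.1]
grip_width: 0.698
grip_force: 0.0
```

Call:
move_arm(rows="60 0 0 0 0;60 0 0 0 0")

```text
time_s: 15.55
tcp_pos: [0.4532, -0.1157, 0.1496]
eef_rot: [0.64, 0.768, 0.0, -0.0]
ft_force: [0.8, 0.8, 0.6]
grip_width: 0.709
grip_force: 0.0
```

```bash
python3 - <<'E'
from h import *
go(.4555,-.116,.0195,10.4)
c=bot.capture("wrist"); crop(c["image"],160,60,200,200,3,"pics/w6.png")
a=np.radians(10.4); X=np.array([np.cos(a),np.sin(a)]); Y=np.array([-X[1],X[0]])
P=[np.r_[np.array([.4555,-.116])+sx*.019*X+sy*.06*Y,.017] for sx,sy in((1,1),(1,-1),(-1,-1),(-1,1))]
print(((w2pix(c,P)-[160,60])*3).round(0))
E
```

```text
units [-0.021  0.056  3.252] twist -0.003 | pos [ 0.4532 -0.1157  0.1496] heading 10.39 tilt z [-0.     0.001 -1.   ] t 15.55 F [0.8 0.8 0.6] grip 60.5 0.0 rows 2.6016640992754314 0.0016950723197113166
[[361. 191.]
 [354. 538.]
 [247. 538.]
 [241. 191.]]
```

View pics/w6.png

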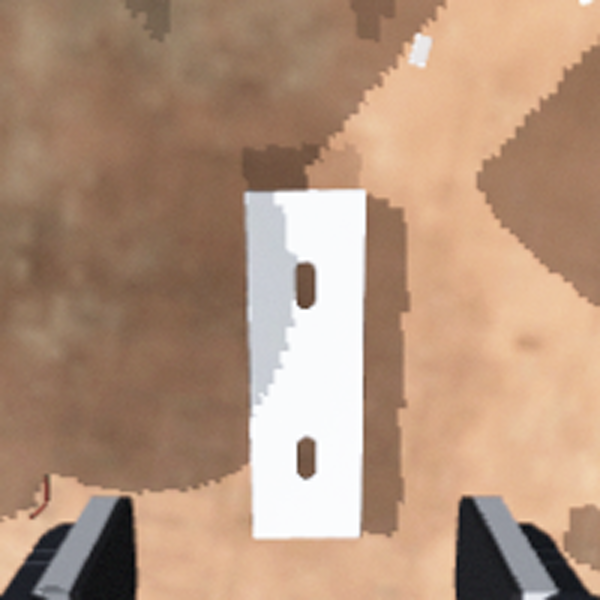

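The narrow channel's corners are at (245,190), (366,190), (360,538) and (253,538), about 1.7 mm to the right of the prediction. I'll correct for that and descend.

Call:
move_arm(rows="60 -0.02 0.095 1 0;60 -0.02 0.095 2 0;60 -0.02 0.095 2.6 0;60 -0.02 0.095 3 0;60 -0.02 0.095 3.2 0;60 -0.02 0.095 3.24 0;60 -0.02 0.095 3.24 0", grip_force=22)

```text
time_s: 16.3
tcp_pos: [0.4574, -0.1163, 0.0209]
eef_rot: [0.64, 0.768, 0.0, 0.0]
ft_force: [-0.6, 0.8, 0.1]
grip_width: 0.704
grip_force: 0.0
```

Call:
move_arm(rows="34 0 0 0 0;34 0 0 0 0;34 0 0 0 0;34 0 0 0 0;34 0 0 0 0;34 0 0 0 0;34 0 0 0 0;34 0 0 0 0")

```text
time_s: 17.1
tcp_pos: [0.4578, -0.1169, 0.0215]
eef_rot: [0.64, 0.768, 0.0, 0.001]
ft_force: [-0.4, 2.3, 5.3]
grip_width: 0.445
grip_force: 22.3
```

Call:
move_arm(rows="34 0 0 -0.3 0;34 0 0 -1.2 0;34 0 0 -2.2 0;34 0 0 -3.2 0;34 0 0 -3.2 0;34 0 0 -3.2 0")

```text
time_s: 17.7
tcp_pos: [0.4576, -0.1169, 0.1498]
eef_rot: [0.64, 0.768, 0.0, 0.001]
ft_force: [-0.3, 0.1, -2.0]
grip_width: 0.438
grip_force: 22.8
```

```bash
python3 -c "
from h import *
go(.636,.258,.15,0)"
```

```text
units [ 8.419  6.074 -0.01 ] twist 2.072 | pos [ 0.4576 -0.1169  0.1498] heading 10.36 tilt z [ 0.002 -0.001 -1.   ] t 17.7 F [-0.3  0.1 -2. ] grip 37.4 22.8 rows 8.304774011270775 1.2061382683423547
```

Call:
move_arm(rows="34 0.4 0.3 0 0.1;34 1.2 0.9 0 0.3;34 2.2 1.6 0 0.6;34 3.2 2.3 0 0.9;34 4.2 3 0 1.2;34 5.2 3.75 0 1.5;34 6.2 4.5 0 1.8;34 7.2 5.2 0 2;34 8 5.8 0 2.07;34 8.42 6.07 0 2.07")

```text
time_s: 18.7
tcp_pos: [0.6348, 0.2613, 0.1458]
eef_rot: [0.706, 0.708, -0.001, -0.001]
ft_force: [0.7, -0.3, -0.5]
grip_width: 0.438
grip_force: 22.8
```

Call:
move_arm(rows="34 0 0 0.5 0;34 0 0 1 0;34 0 0 1.5 0;34 0 0 1.75 0;34 0 0 1.8 0;34 0 0 1.8 0")

```text
time_s: 19.3
tcp_pos: [0.6349, 0.2583, 0.0761]
eef_rot: [0.707, 0.707, -0.0, -0.0]
ft_force: [-0.2, 0.5, -0.4]
grip_width: 0.447
grip_force: 22.8
```

```bash
python3 -c "
from h import *
go(.636,.258,.0623,0)"
```

```text
units [-0.007  0.027  0.345] twist 0.002 | pos [0.6349 0.2583 0.0761] heading 0.01 tilt z [-0.001 -0.    -1.   ] t 19.3 F [-0.2  0.5 -0.4] grip 38.1 22.8 rows 0.2771450453279574 0.0011700799895018753
```

Call:
move_arm(rows="34 0 0.01 0.12 0;34 0 0.01 0.2 0;34 0 0.01 0.26 0;34 0 0.01 0.3 0;34 0 0.01 0.33 0;34 0 0.01 0.345 0;34 0 0.01 0.345 0")

```text
time_s: 20.0
tcp_pos: [0.6356, 0.2585, 0.0625]
eef_rot: [0.707, 0.707, -0.0, 0.0]
ft_force: [0.5, -0.0, -1.1]
grip_width: 0.441
grip_force: 22.8
```

Call:
move_arm(rows="50 0 0 0 0;50 0 0 0 0;50 0 0 0 0;50 0 0 0 0;50 0 0 0 0;50 0 0 -0.3 0;50 0 0 -1 0;50 0 0 -2 0;50 0 0 -2.6 0;50 0 0 -2.6 0")

```text
time_s: 21.0
tcp_pos: [0.6379, 0.259, 0.1727]
eef_rot: [0.707, 0.707, 0.003, 0.002]
ft_force: [0.3, 0.5, 0.6]
grip_width: 0.586
grip_force: 0.0
```

```bash
python3 - <<'E'
from h import *
go(.4475,.3145,.19,-18.8)
c=bot.capture("wrist"); crop(c["image"],180,60,160,210,2.8,"pics/w7.png")
P=[(.6355+sx*.019,.258+sy*.06,.058) for sx,sy in((1,1),(1,-1),(-1,-1),(-1,1))]
print(((w2pix(c,P)-[180,60])*2.8).round(0))
E
```

```text
units [ 1.39  -4.755 -0.467] twist 3.764 | pos [0.6379 0.259  0.1727] heading 0.02 tilt z [ 0.008  0.001 -1.   ] t 21.0 F [0.3 0.5 0.6] grip 50.1 0.0 rows 3.9811591163763014 2.19118342865423
[[268. 182.]
 [262. 525.]
 [156. 525.]
 [148. 182.]]
```

View pics/w7.png

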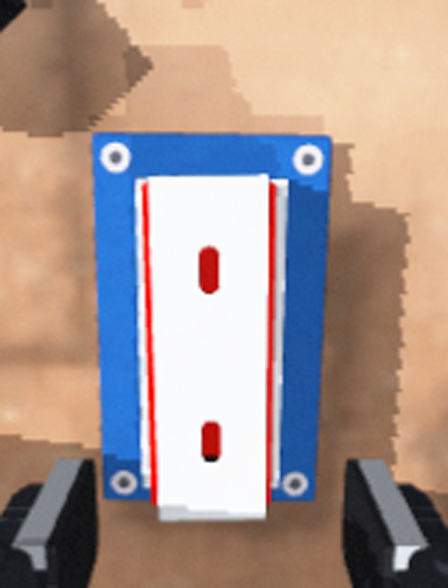

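The narrow channel sits on the board, in line: corners (147,177), (268,176), (266,521) and (159,521), a shift of about 1.5 mm. Next I'll move above the larger black transformer.

Call:
move_arm(rows="56 0.2 -0.7 -0.4 0.6;56 0.4 -1.6 -0.47 1.3;56 0.7 -2.5 -0.47 2;56 1 -3.4 -0.47 2.8;56 1.3 -4.2 -0.47 3.5;56 1.39 -4.7 -0.47 3.76;56 1.39 -4.7 -0.47 3.76;56 1.39 -4.7 -0.47 3.76;56 1.39 -4.7 -0.47 3.76")

```text
time_s: 21.95
tcp_pos: [0.4482, 0.3137, 0.1849]
eef_rot: [0.813, 0.582, -0.0, 0.0]
ft_force: [0.1, 0.0, -0.2]
grip_width: 0.655
grip_force: 0.0
```

```bash
python3 - <<'E'
from h import *
go(.4475,.3145,.046,-18.8)
c=bot.capture("wrist"); crop(c["image"],0,0,512,384,1.5,"pics/w8.png")
a=np.radians(-18.8); X=np.array([np.cos(a),np.sin(a)]); Y=np.array([-X[1],X[0]])
C=np.array([.4475,.3145])
P=[np.r_[C+sy*.016*Y,.072] for sy in(1,-1)]+[np.r_[C+sx*.016*X+sy*.038*Y,0] for sx,sy in((1,1),(1,-1),(-1,-1),(-1,1))]
print((w2pix(c,P)*1.5).round(0))
E
```

```text
units [ 0.015 -0.022  3.472] twist 0.001 | pos [0.4482 0.3137 0.1849] heading -18.8 tilt z [-0. -0. -1.] t 21.95 F [ 0.1  0.  -0.2] grip 55.9 0.0 rows 2.7780432430334834 0.00038476511658570774
[[386. 258.]
 [386. 308.]
 [407. 210.]
 [406. 304.]
 [367. 304.]
 [365. 210.]]
```

View pics/w8.png

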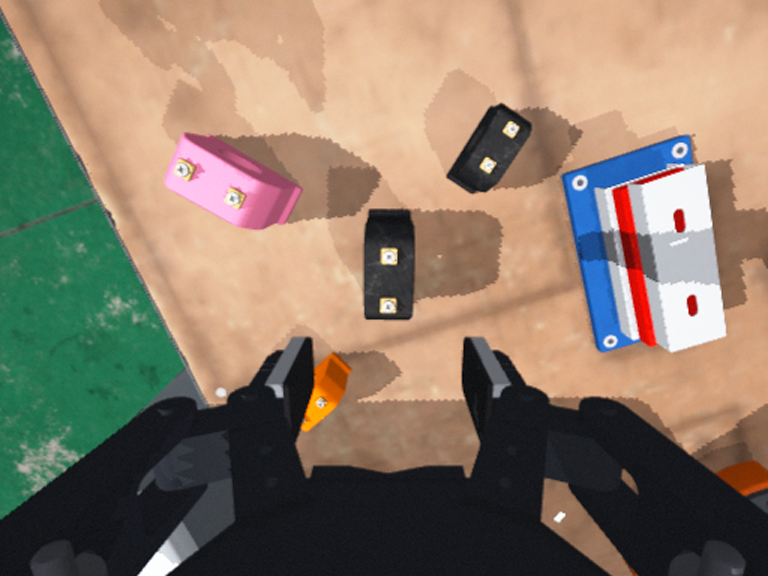

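The wrist view shows the transformer's screws at (389,257) and (388,306), about 1.5 mm off the prediction. It is larger than the black one at (490,148), and neither orange nor pink, so it is the right one. I'll descend and grip.

Call:
move_arm(rows="56 0.03 0.015 0.8 0;56 0.03 0.015 1.6 0;56 0.03 0.015 2.4 0;56 0.03 0.015 3 0;56 0.03 0.015 3.3 0;56 0.03 0.015 3.45 0;56 0.03 0.015 3.47 0;56 0.03 0.015 3.47 0", grip_force=35)

```text
time_s: 22.8
tcp_pos: [0.4494, 0.3151, 0.0476]
eef_rot: [0.813, 0.582, 0.001, 0.0]
ft_force: [0.9, 0.5, 1.0]
grip_width: 0.651
grip_force: 0.0
```

Call:
move_arm(rows="26 0 0 0 0;26 0 0 0 0;26 0 0 0 0;26 0 0 0 0;26 0 0 0 0;26 0 0 0 0;26 0 0 0 0;26 0 0 0 0")

```text
time_s: 23.6
tcp_pos: [0.4494, 0.3153, 0.0478]
eef_rot: [0.813, 0.582, 0.001, 0.0]
ft_force: [-0.4, 0.2, 7.4]
grip_width: 0.369
grip_force: 35.9
```

Call:
move_arm(rows="26 0 0 -0.3 0;26 0 0 -1.2 0;26 0 0 -2.2 0;26 0 0 -3.2 0;26 0 0 -3.5 0;26 0 0 -3.5 0;26 0 0 -3.5 0")

```text
time_s: 24.3
tcp_pos: [0.4479, 0.3147, 0.1849]
eef_rot: [0.813, 0.582, -0.001, -0.0]
ft_force: [0.2, -0.9, -3.4]
grip_width: 0.371
grip_force: 35.4
```

```bash
python3 -c "
from h import *
go(.6355,.2595,.185,0)"
```

```text
units [ 0.202  4.884 -0.01 ] twist -3.756 | pos [0.4479 0.3147 0.1849] heading -18.78 tilt z [-0.002 -0.001 -1.   ] t 24.3 F [ 0.2 -0.9 -3.4] grip 31.7 35.4 rows 3.910663671512643 2.1864083281941364
```

Gripped at 31.7 mm. On the stack the TCP height should be 0.0478 + 0.058 = 0.106.

Call:
move_arm(rows="26 0 0.4 0 -0.3;26 0 1.1 0 -0.8;26 0.1 1.9 0 -1.5;26 0.1 2.7 0 -2.2;26 0.2 3.5 0 -2.8;26 0.2 4.2 0 -3.3;26 0.2 4.7 0 -3.7;26 0.2 4.88 0 -3.76;26 0.2 4.88 0 -3.76;26 0.2 4.88 0 -3.76")

```text
time_s: 25.3
tcp_pos: [0.6347, 0.26, 0.1853]
eef_rot: [0.707, 0.707, -0.001, -0.001]
ft_force: [-0.4, -0.3, -2.1]
grip_width: 0.371
grip_force: 35.6
```

Call:
move_arm(rows="26 0 0 0.4 0;26 0 0 0.8 0;26 0 0 1.2 0;26 0 0 1.45 0;26 0 0 1.5 0;26 0 0 1.5 0")

```text
time_s: 25.9
tcp_pos: [0.6356, 0.2596, 0.126]
eef_rot: [0.707, 0.707, -0.0, -0.0]
ft_force: [0.2, -0.5, -2.8]
grip_width: 0.37
grip_force: 35.6
```

```bash
python3 -c "
from h import *
go(.6355,.2595,.106,0)"
```

```text
units [-0.003 -0.002  0.5  ] twist 0.003 | pos [0.6356 0.2596 0.126 ] heading 0.02 tilt z [-0.001 -0.    -1.   ] t 25.9 F [ 0.2 -0.5 -2.8] grip 31.6 35.6 rows 0.39972327256128426 0.0018410749038518903
```

Call:
move_arm(rows="26 0 0 0.15 0;26 0 0 0.27 0;26 0 0 0.36 0;26 0 0 0.42 0;26 0 0 0.46 0;26 0 0 0.49 0;26 0 0 0.5 0;26 0 0 0.5 0")

```text
time_s: 26.7
tcp_pos: [0.636, 0.2597, 0.1066]
eef_rot: [0.707, 0.707, 0.0, 0.0]
ft_force: [-1.0, 0.8, -2.8]
grip_width: 0.369
grip_force: 35.6
```

```bash
python3 -c "
from h import *
go(.6355,.2595,.106,0)
c=bot.capture('scene'); P=w2pix(c,[(.635,.258,.06)])[0].astype(int); print(P)
crop(c['image'],max(P[0]-80,0),max(P[1]-75,0),200,150,4,'pics/s1.png')"
```

```text
units [-0.005 -0.012  0.014] twist 0.003 | pos [0.636  0.2597 0.1066] heading 0.02 tilt z [ 0. -0. -1.] t 26.7 F [-1.   0.8 -2.8] grip 31.5 35.6 rows 0.015041533991476574 0.001970203743181846
[172 188]
```

View pics/s1.png

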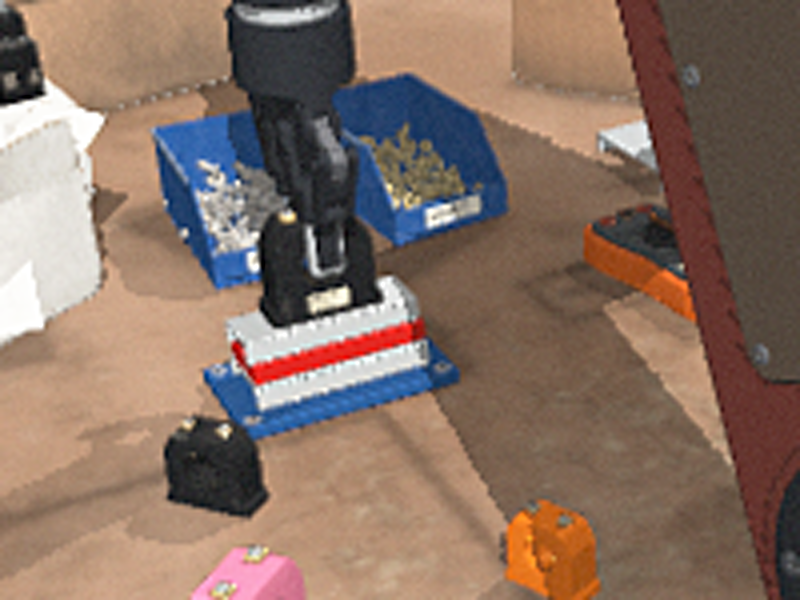

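The scene crop shows a flat stack with the transformer held centred just above it at (320,270). The wrist still carries its weight, so I'll lower until it touches.

Call:
move_arm(rows="26 0 0 0.02 0;26 0 0 0.03 0;26 0 0 0.04 0;26 0 0 0.04 0")

```text
time_s: 27.15
tcp_pos: [0.636, 0.2597, 0.1053]
eef_rot: [0.707, 0.707, 0.0, 0.0]
ft_force: [-0.9, -1.2, 1.1]
grip_width: 0.367
grip_force: 36.0
```

Contact: the weight has come off the wrist. Release and rise.

Call:
move_arm(rows="44 0 0 0 0;44 0 0 0 0;44 0 0 0 0;44 0 0 0 0;44 0 0 0 0;44 0 0 -0.2 0;44 0 0 -0.8 0;44 0 0 -1.6 0;44 0 0 -2.4 0;44 0 0 -2.4 0")

```text
time_s: 28.15
tcp_pos: [0.6381, 0.2601, 0.2075]
eef_rot: [0.707, 0.707, 0.003, 0.002]
ft_force: [0.9, 0.4, 0.4]
grip_width: 0.514
grip_force: 0.0
```

Call:
move_arm(rows="44 -1 -0.5 0 0;44 -2 -1 0 0;44 -3 -1.5 0 0;44 -3 -1.5 0 0;44 -3 -1.5 0 0;44 -3 -1.5 0 0")

```text
time_s: 28.75
tcp_pos: [0.5764, 0.1402, 0.2013]
eef_rot: [0.707, 0.707, 0.0, 0.0]
ft_force: [0.5, -0.4, -0.3]
grip_width: 0.519
grip_force: 0.0
```

```bash
python3 - <<'E'
from h import *
go(.5,.2,.2,0)
c=bot.capture("scene"); a=c['image'][113:263,92:292]
t=bot.capture("top"); b=t['image'][130:210,150:300]
cv2.imwrite("pics/f.png",np.vstack([cv2.resize(a,(480,360)),cv2.resize(b,(480,240),interpolation=cv2.INTER_CUBIC)])[:,:,::-1])
P=[np.r_[.6355,.2585+s*.016,.058+.072] for s in(1,-1)]
print(((w2pix(t,P)-[150,130])*[3.2,3]).round(0))
E
```

```text
units [ 1.496 -1.91   0.031] twist 0.008 | pos [0.5764 0.1402 0.2013] heading 0.04 tilt z [ 0.001  0.    -1.   ] t 28.75 F [ 0.5 -0.4 -0.3] grip 44.3 0.0 rows 1.9408065200982139 0.0044828502073751405
[[ 92.  65.]
 [125.  65.]]
```

View pics/f.png

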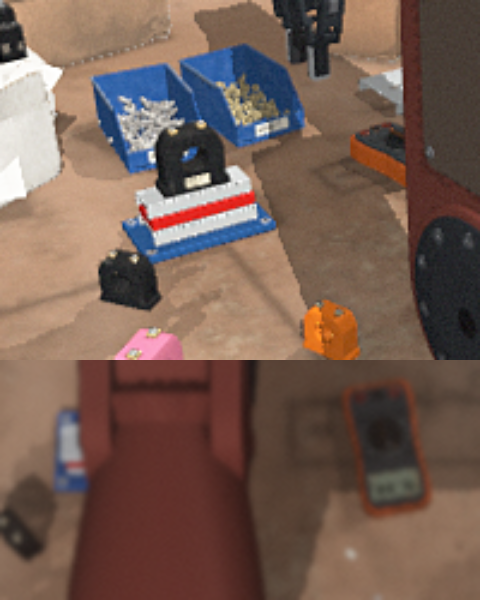

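The stack stands upright in the scene view (transformer at (195,155) on the centred pedestal), the gripper is clear of it, and the multimeter is where it was. Handing in.

```bash
python3 -c "
from rig import bot
print(bot.sign_off())"
```

```text
the job is handed in; nothing more can be done
None
```

The pedestal is built and handed in: wide channel, board, narrow channel and ring transformer are stacked on the blue plate, in line and centred to within about 2 mm by my measurements, in about 29 s of the 128 s; the hand-in returned no verdict.

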